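# Shim the camera stage with a wedge and hold it

### The job

Swing the green guard door of the camera levelling stage wide open, about square to the front or further, then take the yellow shim wedge by its grip block and push it thin end first, lying flat on the base, under the middle of the blue hinged platform's front edge until the platform just lifts off its pads: stop when its front edge is about 4 mm up, which is when it stands over the wedge's red line. Lift the platform with the wedge only, leave the other things where they are, and finish while still gripping the wedge in place under the platform, with the door left open.

Things in the scene. Friction and masses are not known exactly. Their poses are not given: they have to be found in the camera images.
- stage: Camera levelling stage, fixed: aluminium base 10 mm thick, 125 deep (x), 190 wide (y), grey side and back walls to 71 mm height, open above; a tongue of the base, 70 mm wide, 10 mm high, reaches 115 mm out in front. Origin on the bench at the middle of the walls' front edge; +x points into the stage (away from the robot), +y to its left, z up.
- door_panel (a joint): Hinge of the green guard door, rad: 0 shut, grows as it swings out towards the robot, 1.57 square to the front, stop at 1.9. Some starts are slightly ajar. It stays where it is left (hinge friction, about 1 N at the handle).
- door_hinge (a point): A point on the door's vertical hinge axis, at the left end of the front (6 mm before and 88 mm left of the stage origin), 80 mm above the bench. The door is 170 mm wide, 8 mm thick and spans heights 14 to 70 mm.
- door_handle (a point): Top of the door handle, 80 mm above the bench (round end to 85): an upright round steel bar 10 mm thick, 35 mm out from the door's outer face, 150 mm from the hinge axis along the door, free at the top; its arm to the door is at 19 to 29 mm height, so fingers can straddle the bar above that in any direction. Turns with the door about the hinge.
- platform_plate (a joint): Tilt of the blue platform about its rear hinge, rad: 0 resting on its pads, grows as the front edge rises; the front edge is 105 mm from the hinge, so 4 mm of lift is 0.038 rad.
- platform_lip (a point): Middle of the lower front edge of the blue platform (140 mm wide, 8 mm thick, carrying a black 42 mm camera, top at 73 mm). At rest it lies 10 mm inside the front of the stage and 18 mm above the bench, 8 mm above the base. Platform and camera weigh about 0.5 kg; only this weight holds it down.
- wedge: Loose yellow shim wedge, 0.15 kg, flat on the bench. Origin under the middle of its grip block (40 mm in x, 26 in y, 34 high); +x points to the thin end. Taper 30 mm wide, from x = 20 mm (17 mm high) straight to the thin end at x = 104 mm (3 mm high), 1 in 6. Red line across it at x = 50 mm, 12 mm high. It meets the platform with 30 mm past the edge; 54 mm past lifts it 4 mm.
- stand_pole (a point): Top of the thin upright pole (13 mm thick, 250 mm high, flat round foot) of the fixed wand stand on the left of the stage. From its top an arm carries a mesh disc, 200 mm across, away to the back left at about 280 mm height. Solid: steer round it on the robot's side, do not cross it.
- loupe: Black round loupe, 44 mm across, 35 mm high, origin under its centre; leave alone.
- gel_box: Flat black box 52 x 52 x 14 mm, origin under its centre; leave alone.
- tape_amber: Roll of amber tape, 68 mm across, 19 mm high, origin under its centre; leave alone.
Things that resemble listed ones, but are neither listed nor needed, are in the scene too. Of the things that look like the wedge, the larger one is meant.

How it is judged:
By the outcome, as a careful person would: the job done as asked, in the order asked, and still so for the second after the job is handed in, while the arm keeps its last pose, push and grip.
It also fails if it takes over 64 s, if anything falls off the work surface, if the arm or the gripper's body presses on something with over 40 N, if the wrist force passes 120 N, or if a joint passes its speed limit or range.

### The arm

A 7-joint arm with a two-finger parallel gripper is mounted at the origin on a cart in front of the work surface, level with it; the furniture and walls round the work are solid. World frame = base frame: x ahead of the robot, y to its left, z up, the work surface at z = 0. Lengths are in m, angles in rad, forces in N, time in s.
With the tool pointing down it reaches from about 0.4 to 0.85 m from the base axis. Payload 10.4 kg.
Tool frame: the origin (TCP) lies at the very end of the fingers, on their centre line; the grasp point (between the pads) lies 19 mm behind it (r.pinch_z is the distance from the TCP to the grasp point, in m); z points along the fingers, y is the line along which they close (so a half turn about z gives the same grasp; the last joint's range is limited). The gripper opens to 87 mm and grips with 3 to 60 N. Pads are 19 mm wide; open, the fingers measure 117 mm over their backs; the gripper's body (75 mm by 190 mm) begins 51 mm behind the grasp point.
Start: joints at [1.325, 0.332, -0.065, 1.46, 0.022, 1.35, -0.088], TCP at [0.138, -0.61, 0.223] pointing down, gripper open.
Joint ranges: [-2.6, 2.6], [-0.5, 2.12], [-1.47, 1.34], [0.16, 2.42], [-1.27, 4.41], [0.06, 2.06], [-2.6, 2.6]. Speed limits (rad/s): [2.22, 2.22, 2.79, 2.79, 3.14, 3.14, 3.14].

### API

Orientations are given as a unit quaternion [x, y, z, w].
In Python, from bench import r, camera gives the robot as it stands. The module is installed in compiled form; this text tells all that it offers.
- The arm moves only by the shell command python3 -m pendant 'ROWS' [FORCE]. ROWS is JSON, a list of rows, each an object with "dp": the shift along the tool's x, y, z as a fraction of full scale, a list of three; "rotation": the turn, a rotation vector about the tool's x, y, z as a fraction of full scale, a list of three; "jaw": the opening, from 0 (shut) to 1 (fully open). A call has 1 to 8 rows; each row is the pose to reach, as a shift and turn from the pose commanded when the call began, along the tool's axes at that moment, turning the shorter way round; what a row does not reach only later rows make up. Full scale, the value 1, is 0.15 m for a shift and 2 pi rad for a turn. A row lasts 1/8 s, in which the tool goes at most 62.5 mm and 10.7 degrees, less where a joint would pass 70% of its speed; a pose out of reach is approached as far as the arm can. A call with a number of a shift or a turn outside -1 to 1 is refused whole. A call with a gripper value outside its range is refused whole. The fingers move at their own pace and stop on an object; FORCE is the grip in N (left out, the last holds). Time passes only in rows, so rows that repeat a pose let the fingers close. It gives the time, the measured TCP pose, the force, the opening and the grip force at its end, in the units of the state.
- r.read_state(): the state, without advancing time (a new reading comes with each control period).
- camera(name): name is "scene" or "side" or "wrist"; returns a dict with "image" (480x640x3 uint8, red, green, blue), "z_map" (480x640 float32, m along the optical axis (not along the pixel's ray), 0 where there is no reading), "mtx" (3x3 intrinsics, pixels), "T" (4x4, takes a point from camera to world coordinates). Camera axes: x right, y down, z forward; pixel columns grow to the right and rows downward; lengths in m; the calibration is good to about 2 mm. The wrist camera is an equidistant fisheye: a pixel r from the principal point sees the ray r / f radians off the axis. A picture is of the moment at which its call begins.
- r.close_job(): hands the job in; it is judged then, once.
The state is a dict: "time": time; "joint_positions": joint angles; "joint_vel": joint speeds; "joint_torque": joint torques, N m; "ee_pos": TCP position; "eef_rot": TCP orientation; "ft_force": force on the tool from outside, world axes, zero at the start; "torque": the same for the moment, N m; "width": finger opening in m; "grip_force": force on a finger pad.
Only numpy, scipy, OpenCV 4.12 (cv2) and the standard library are available. Lean on these libraries where they do the work, as an engineer would, in place of code of your own. Each camera call takes 0.05 s, during which the arm holds its last target. There are 200 camera calls.

## Working session

There is one attempt and no reset: what is moved stays moved. The work goes in short steps, Python scripts to look and compute and a shell command to move; the robot and the scene stay as the last step left them, time stands still between calls to the robot, and variables do not carry over. Pictures are saved under pics/ and viewed, at most 10 in all, crops included, and the job is handed in when it is done.

```bash
mkdir -p pics
python3 - <<'E'
from bench import r,camera
import cv2,numpy as np
s=r.read_state(); print({k:np.round(v,3).tolist() for k,v in s.items()})
for n in("scene","side"):
    c=camera(n); cv2.imwrite(f"pics/{n}0.png",c["image"][:,:,::-1]); np.savez(f"{n}0.npz",**c); print(n,c["mtx"].round(1).tolist(),c["T"].round(3).tolist())
E
```

```text
{'time': 0.0, 'joint_positions': [1.325, 0.333, -0.065, 1.461, 0.022, 1.35, -0.088], 'joint_vel': [0.001, -0.001, 0.001, 0.0, 0.001, 0.001, -0.001], 'joint_torque': [-0.001, -62.326, 0.024, -38.99, -0.061, 0.04, 0.0], 'ee_pos': [0.138, -0.609, 0.222], 'eef_rot': [0.994, 0.111, -0.0, -0.001], 'ft_force': [0.873, 0.377, 0.856], 'torque': [-0.03, -0.002, 0.037], 'grip_force': 0.0, 'width': 0.087}
scene [[617.1, 0.0, 314.1], [0.0, 617.1, 240.4], [0.0, 0.0, 1.0]] [[-0.797, -0.267, 0.541, -0.125], [-0.603, 0.369, -0.707, 0.845], [-0.011, -0.89, -0.455, 0.731], [0.0, 0.0, 0.0, 1.0]]
side [[448.3, 0.0, 323.0], [0.0, 448.3, 236.0], [0.0, 0.0, 1.0]] [[-0.832, -0.269, 0.485, -0.021], [-0.554, 0.37, -0.746, 0.86], [0.021, -0.889, -0.457, 0.704], [0.0, 0.0, 0.0, 1.0]]
```

View pics/scene0.png

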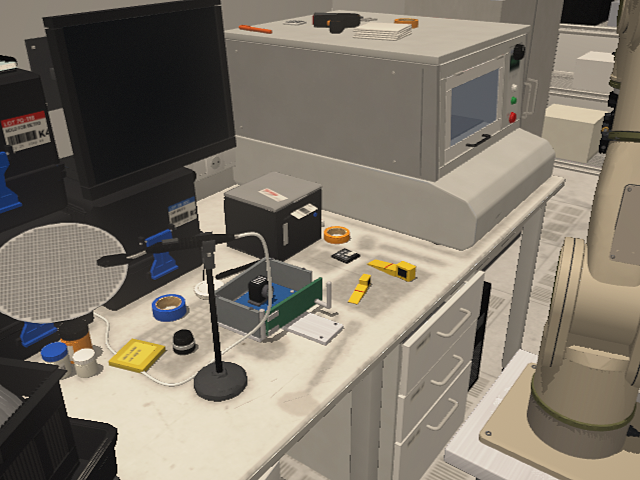

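View pics/side0.png

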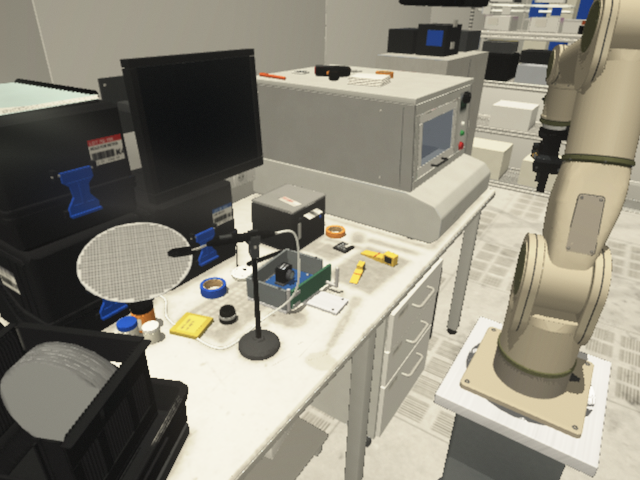

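Scene view: stage around (270,295), its green door running from (265,330) to (322,285), with the handle at (327,295). There are two wedge-like yellow things: one at (395,268) with a bigger block, and one at (360,290). The stand pole top is at (208,240) with its foot at (220,380). I'll enlarge to confirm.

```bash
cat > h.py <<'E'
import numpy as np
def load(n): return dict(np.load(n))
def dep(c,u,v):
    u0,v0=int(round(u)),int(round(v)); z=c["z_map"][v0,u0]
    p=np.linalg.inv(c["mtx"])@[u,v,1]*z; return (c["T"]@[*p,1])[:3]
def plane(c,u,v,h):
    d=c["T"][:3,:3]@np.linalg.inv(c["mtx"])@[u,v,1]; o=c["T"][:3,3]; return o+d*(h-o[2])/d[2]
def proj(c,p):
    q=np.linalg.inv(c["T"])@[*p,1]; q=c["mtx"]@q[:3]; return q[:2]/q[2]
E
python3 - <<'E'
from h import *; import cv2
c=load("scene0.npz"); im=c["image"][225:350,205:425,::-1]
cv2.imwrite("pics/crop0.png",cv2.resize(im,None,fx=3.6,fy=3.6,interpolation=cv2.INTER_CUBIC))
for u,v in [(395,268),(360,290),(404,270),(366,283),(327,290),(208,245),(220,378)]: print(u,v,dep(c,u,v).round(3))
E
```

```text
395 268 [ 0.488 -0.265  0.015]
360 290 [ 0.503 -0.14   0.012]
404 270 [ 0.455 -0.248  0.029]
366 283 [ 0.5   -0.159  0.022]
327 290 [ 0.508 -0.023  0.068]
208 245 [0.52  0.272 0.293]
220 378 [0.527 0.269 0.027]
```

View pics/crop0.png

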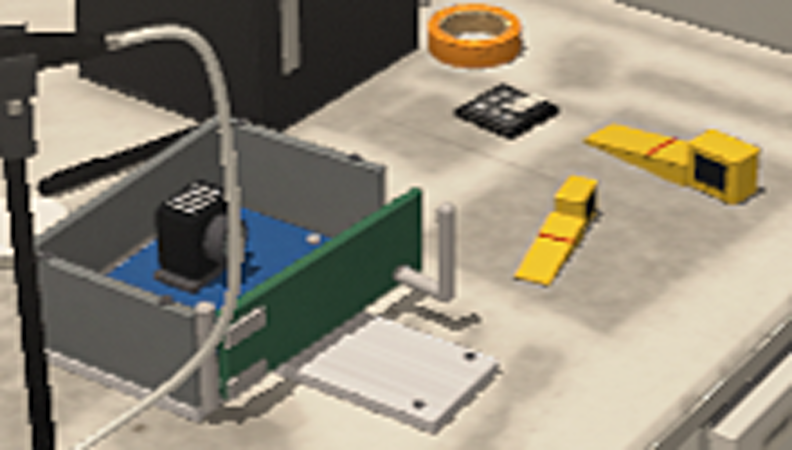

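The larger wedge is the right-hand one: grip block at about (406,271), red line at (389,266), thin end at about (369,263). The smaller lookalike is at (360,290). The door is nearly shut, with its hinge post at (262,310) and the handle's top at (329,283).

Run:
```python
from h import *
from scipy.optimize import least_squares
c=load("scene0.npz")
P=lambda x,y:(205+(x+.5)/3.6-.5,225+(y+.5)/3.6-.5)
obs=[((433,427),(-.115,.035,.01)),((498,361),(-.115,-.035,.01)),((384,165),(0,-.095,.071)),((40,246),(.125,.095,.071)),((222,120),(.125,-.095,.071))]
def T(q,p): a,b=np.cos(q[2]),np.sin(q[2]); return np.array([q[0]+a*p[0]-b*p[1],q[1]+b*p[0]+a*p[1],p[2]])
f=lambda q:np.concatenate([proj(c,T(q,p))-P(*o) for o,p in obs])
s=least_squares(f,[.55,.05,0]);print("stage",s.x.round(4),s.fun.round(1))
q=s.x
for n,p in dict(hinge=(-.006,.088,.08),lip=(.01,0,.018)).items(): print(n,T(q,p).round(4), (np.array(proj(c,T(q,p)))-[205,225])*3.6)
# wedge
for n,(u,v),h in [("thinL",(584,140),.003),("thinR",(612,124),.003),("red",(664,147),.012),("bl1",(694,141),.034),("bl2",(714,130),.034),("bl3",(760,148),.034),("bl4",(740,163),.034),("bl bottom",(740,203),0),("handletop",(446,208),.083),("doorend",(420,193),.07),("doorhinge",(222,302),.07)]:
    u,v=P(u,v); print(n,plane(c,u,v,h).round(4),dep(c,u,v).round(3))
# hose
for x,y in [(225,140),(233,230),(215,320),(150,400),(80,448)]: print("hose",dep(c,*P(x,y)).round(3))
```

```text
stage [0.5687 0.0291 0.0596] [ 1.1 -1.   1.7 -0.1  2.3  0.4 -6.   0.8  1.  -2.1]
hinge [0.5575 0.1165 0.08  ] [208.9382637  298.28205058]
lip [0.5787 0.0297 0.018 ] [286.15357808 309.44867032]
thinL [ 0.564  -0.2634  0.003 ] [ 0.563 -0.261  0.004]
thinR [ 0.5607 -0.2933  0.003 ] [ 0.561 -0.293  0.003]
red [ 0.5079 -0.2727  0.012 ] [ 0.507 -0.271  0.013]
bl1 [ 0.4771 -0.2565  0.034 ] [ 0.476 -0.255  0.035]
bl2 [ 0.474  -0.2767  0.034 ] [ 0.474 -0.276  0.034]
bl3 [ 0.4386 -0.2732  0.034 ] [ 0.463 -0.322  0.003]
bl4 [ 0.4395 -0.2489  0.034 ] [ 0.44  -0.251  0.033]
bl bottom [ 0.4418 -0.2571  0.    ] [ 0.441 -0.256  0.001]
handletop [ 0.5087 -0.0296  0.083 ] [ 0.509 -0.03   0.083]
doorend [ 0.5436 -0.052   0.07  ] [ 0.544 -0.053  0.069]
doorhinge [0.5613 0.1034 0.07  ] [0.604 0.058 0.029]
hose [0.485 0.178 0.229]
hose [0.49  0.17  0.174]
hose [0.554 0.118 0.069]
hose [0.551 0.174 0.051]
hose [0.582 0.196 0.02 ]
```

```bash
cat >> h.py <<'E'
from scipy.spatial.transform import Rotation as Ro
def cloud(c):
    v,u=np.mgrid[:480,:640]; z=c["z_map"]; p=np.stack([u,v,np.ones_like(u)],-1)@np.linalg.inv(c["mtx"]).T*z[...,None]
    return (p@c["T"][:3,:3].T+c["T"][:3,3])[z>0]
def togo(s,target,yaw=None):
    "shift (world target of TCP) and turn in tool axes, full-scale units; yaw = world direction of tool x, tool down"
    R=Ro.from_quat(s["eef_rot"]); d=R.inv().apply(np.array(target)-s["ee_pos"])/.15
    rv=np.zeros(3)
    if yaw is not None:
        G=Ro.from_euler("z",yaw)*Ro.from_euler("x",np.pi); rv=(R.inv()*G).as_rotvec()/(2*np.pi)
    return d.round(3).tolist(),rv.round(4).tolist()
E
python3 - <<'E'
from h import *
from bench import r
for n in("scene","side"):
    p=cloud(load(n+"0.npz"))
    m=p[(p[:,0]>0.05)&(p[:,0]<.62)&(p[:,1]>-.8)&(p[:,1]<-.12)&(p[:,2]>.08)]
    for y in np.arange(-.8,-.1,.1):
        k=m[(m[:,1]>=y)&(m[:,1]<y+.1)]
        if len(k): print(n,round(y,1),len(k),k.min(0).round(2),k.max(0).round(2))
p=cloud(load("scene0.npz"))
m=p[(p[:,0]>0.38)&(p[:,0]<.64)&(p[:,1]>.05)&(p[:,1]<.24)&(p[:,2]>.09)]
for z in np.arange(.09,.34,.02):
    k=m[(m[:,2]>=z)&(m[:,2]<z+.02)]
    if len(k): print("hose",z.round(2),len(k),k.min(0).round(3),k.max(0).round(3))
s=r.read_state(); print(togo(s,(.42,-.13,.27),0.06))
E
```

```text
scene -0.8 2787 [ 0.37 -0.8   0.08] [ 0.62 -0.7   0.47]
scene -0.7 3463 [ 0.16 -0.7   0.08] [ 0.62 -0.6   0.59]
scene -0.6 4970 [ 0.12 -0.6   0.08] [ 0.62 -0.5   0.6 ]
scene -0.5 11606 [ 0.14 -0.5   0.08] [ 0.62 -0.42  0.6 ]
scene -0.2 130 [ 0.06 -0.17  0.59] [ 0.08 -0.12  0.64]
side -0.8 1309 [ 0.37 -0.8   0.08] [ 0.62 -0.7   0.47]
side -0.7 1771 [ 0.1  -0.7   0.08] [ 0.62 -0.6   0.61]
side -0.6 4851 [ 0.09 -0.6   0.08] [ 0.62 -0.5   0.63]
side -0.5 6655 [ 0.1  -0.5   0.08] [ 0.62 -0.4   0.65]
side -0.4 188 [ 0.1  -0.4   0.58] [ 0.12 -0.33  0.65]
side -0.2 489 [ 0.07 -0.19  0.58] [ 0.09 -0.12  0.72]
hose 0.09 25 [0.505 0.157 0.092] [0.518 0.162 0.11 ]
hose 0.11 23 [0.497 0.158 0.111] [0.508 0.164 0.13 ]
hose 0.13 26 [0.492 0.16  0.131] [0.499 0.167 0.15 ]
hose 0.15 31 [0.488 0.16  0.151] [0.496 0.17  0.17 ]
hose 0.17 27 [0.485 0.168 0.171] [0.491 0.174 0.19 ]
hose 0.19 31 [0.482 0.169 0.191] [0.491 0.178 0.209]
hose 0.21 31 [0.481 0.174 0.212] [0.487 0.18  0.229]
hose 0.23 34 [0.48  0.174 0.23 ] [0.487 0.182 0.249]
hose 0.25 32 [0.479 0.178 0.25 ] [0.485 0.186 0.269]
hose 0.27 47 [0.48  0.182 0.271] [0.512 0.239 0.29 ]
hose 0.29 132 [0.485 0.192 0.29 ] [0.513 0.24  0.3  ]
([2.539, -2.701, -0.318], [-0.0002, 0.0, 0.0259])
```

```bash
python3 -m pendant '[{"dp":[0.85,-0.9,-0.1],"rotation":[0,0,0],"jaw":1},{"dp":[0.85,-0.9,-0.1],"rotation":[0,0,0],"jaw":1},{"dp":[0.85,-0.9,-0.1],"rotation":[0,0,0],"jaw":1},{"dp":[0.85,-0.9,-0.1],"rotation":[0,0,0],"jaw":1}]' && python3 -m pendant '[{"dp":[0.85,-0.9,-0.1],"rotation":[0,0,0.026],"jaw":1},{"dp":[0.85,-0.9,-0.1],"rotation":[0,0,0.026],"jaw":1},{"dp":[0.85,-0.9,-0.1],"rotation":[0,0,0.026],"jaw":1},{"dp":[0.85,-0.9,-0.1],"rotation":[0,0,0.026],"jaw":1}]'; python3 -c "
from h import *
from bench import r
print(togo(r.read_state(),(.42,-.13,.27),0.06))"
```

```text
time: 0.6
ee_pos: [0.2359, -0.4463, 0.2383]
eef_rot: [0.993, 0.115, 0.0, 0.0]
ft_force: [-0.5, -0.3, -0.2]
width: 0.0872
grip_force: 0.0
time: 1.1
ee_pos: [0.3294, -0.2869, 0.2531]
eef_rot: [0.999, 0.033, 0.0, 0.0]
ft_force: [-0.6, -0.3, 0.3]
width: 0.087
grip_force: 0.0
([0.671, -1.004, -0.113], [0.0001, -0.0001, 0.0009])
```

```bash
python3 -m pendant '[{"dp":[0.67,-0.98,-0.11],"rotation":[0,0,0],"jaw":1},{"dp":[0.67,-0.98,-0.11],"rotation":[0,0,0],"jaw":1},{"dp":[0.67,-0.98,-0.11],"rotation":[0,0,0],"jaw":1},{"dp":[0.67,-0.98,-0.11],"rotation":[0,0,0],"jaw":1},{"dp":[0.67,-0.98,-0.11],"rotation":[0,0,0],"jaw":1}]'
python3 - <<'E'
from bench import r,camera
from h import *; import cv2
s=r.read_state(); c=camera("wrist"); np.savez("wrist1.npz",**c); cv2.imwrite("pics/wrist1.png",c["image"][:,:,::-1]); print(s["ee_pos"],c["mtx"].round(1).tolist(),c["T"].round(3).tolist())
E
```

```text
time: 1.72
ee_pos: [0.4183, -0.1386, 0.2687]
eef_rot: [1.0, 0.029, -0.0, -0.0]
ft_force: [-0.5, -0.2, -0.7]
width: 0.0869
grip_force: 0.0
[ 0.41829522 -0.1386253   0.26866448] [[371.6, 0.0, 315.9], [0.0, 371.6, 235.6], [0.0, 0.0, 1.0]] [[0.058, -0.959, -0.277, 0.492], [-0.998, -0.055, -0.016, -0.134], [0.001, 0.277, -0.961, 0.431], [0.0, 0.0, 0.0, 1.0]]
```

View pics/wrist1.png

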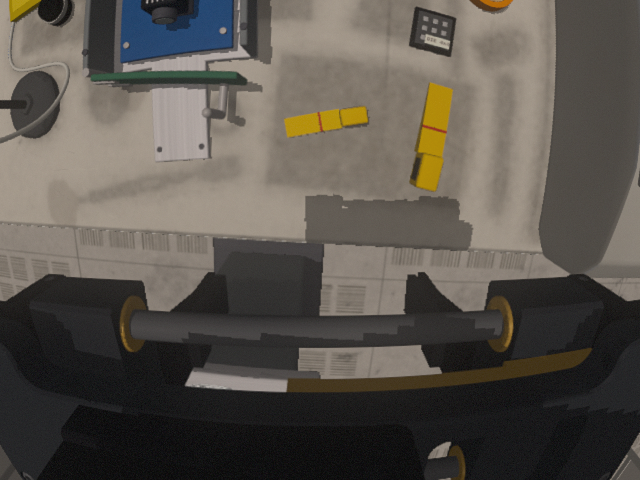

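Wrist view: green door at (90-245,77), handle top at about (208,113), tongue below the door at (155-210,60-160), large wedge with its thin end at (442,85) and its block at (427,172), small wedge at (327,122).

Run:
```python
from h import *; import cv2
c=load("wrist1.npz"); im=c["image"][0:200,75:275,::-1]; im2=c["image"][75:200,390:475,::-1]
a=cv2.resize(im,None,fx=3,fy=3,interpolation=cv2.INTER_CUBIC); b=cv2.resize(im2,(200,294),interpolation=cv2.INTER_CUBIC)
o=np.zeros((600,800,3),np.uint8); o[:,:600]=a; o[:294,600:]=b; cv2.imwrite("pics/crop1.png",o)
```

```text
(no output)
```

View pics/crop1.png

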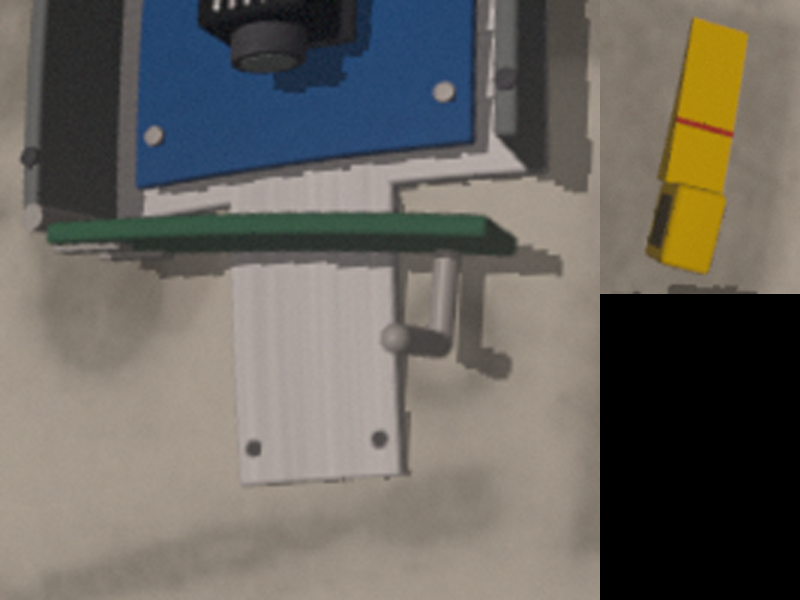

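```bash
cat >> h.py <<'E'
def fray(c,u,v):
    f=c["mtx"][0,0]; x,y=u-c["mtx"][0,2],v-c["mtx"][1,2]; rr=np.hypot(x,y); t=rr/f
    return c["T"][:3,:3]@np.array([np.sin(t)*x/rr,np.sin(t)*y/rr,np.cos(t)])
def fplane(c,u,v,h): d=fray(c,u,v); o=c["T"][:3,3]; return o+d*(h-o[2])/d[2]
def pray(c,u,v): d=c["T"][:3,:3]@np.linalg.inv(c["mtx"])@[u,v,1]; return d/np.linalg.norm(d)
def tri(o1,d1,o2,d2):
    s=np.linalg.lstsq(np.stack([d1,-d2],1),o2-o1,rcond=None)[0]; a,b=o1+s[0]*d1,o2+s[1]*d2; return (a+b)/2,np.linalg.norm(a-b)
def P0(x,y): return (205+(x+.5)/3.6-.5,225+(y+.5)/3.6-.5)   # crop0
def W1(x,y): return (75+(x+.5)/3-.5,(y+.5)/3-.5)             # crop1 left
def W2(x,y): return (390+(x-600+.5)/200*85-.5,75+(y+.5)/294*125-.5)  # crop1 right
E
python3 - <<'E'
from h import *
from scipy.optimize import least_squares
c=load("scene0.npz");w=load("wrist1.npz")
def T(p): return c["T"][:3,3]
for n,a,b in [("handle",(446,207),W1(396,336)),("blk left-front",(694,141),W2(668,183)),("blk right-front",(714,130),W2(722,191)),("blk rear-left",(740,163),W2(658,264)),("blk rear right",(760,148),W2(706,270)),("thinL",(584,140),W2(694,19)),("post",(205,306),W1(33,213)),("tongL",(433,427),W1(243,484)),("tongR",(498,361),W1(403,474)),("wallR",(384,165),W1(505,135))]:
    p,e=tri(c["T"][:3,3],pray(c,*P0(*a)),w["T"][:3,3],fray(w,*b)); print(n,p.round(4),"miss",e.round(4))
for n,x,h in [("thinL",(694,19),.003),("thinR",(747,33),.003),("redL",(677,119),.012),("redR",(734,134),.012),("bFL",(668,183),.034),("bFR",(722,191),.034),("bRR",(706,272),.034),("bRL",(660,264),.034)]: print(n,fplane(w,*W2(*x),h).round(4))
print("tongue w",fplane(w,*W1(243,484),.01).round(4),fplane(w,*W1(403,474),.01).round(4),"lip top corners",fplane(w,*W1(138,188),.026).round(4),fplane(w,*W1(473,144),.026).round(4),"handle",fplane(w,*W1(396,336),.084).round(4))
E
```

```text
handle [ 0.5084 -0.0301  0.0834] miss 0.001
blk left-front [ 0.476  -0.2482  0.0376] miss 0.006
blk right-front [ 0.4757 -0.2759  0.0334] miss 0.0038
blk rear-left [ 0.4393 -0.2468  0.0348] miss 0.0018
blk rear right [ 0.4384 -0.2709  0.0348] miss 0.0018
thinL [ 0.5622 -0.2625  0.004 ] miss 0.0021
post [0.5602 0.1175 0.0751] miss 0.0008
tongL [0.4534 0.0575 0.0071] miss 0.0014
tongR [ 0.4585 -0.0119  0.009 ] miss 0.002
wallR [ 0.5755 -0.0599  0.0742] miss 0.0008
thinL [ 0.5615 -0.2634  0.003 ]
thinR [ 0.5585 -0.2921  0.003 ]
redL [ 0.5094 -0.2555  0.012 ]
redR [ 0.5055 -0.2857  0.012 ]
bFL [ 0.4783 -0.2474  0.034 ]
bFR [ 0.4773 -0.2744  0.034 ]
bRR [ 0.4381 -0.2707  0.034 ]
bRL [ 0.44   -0.2474  0.034 ]
tongue w [0.4531 0.0558 0.01  ] [ 0.4577 -0.0127  0.01  ] lip top corners [0.5741 0.0999 0.026 ] [ 0.583  -0.0383  0.026 ] handle [ 0.508  -0.0305  0.084 ]
```

```bash
python3 -c "
from h import *
from bench import r
s=r.read_state()
print(togo(s,(.508,-.030,.15),0.06),togo(s,(.508,-.03,.047),.06))"
```

```text
([0.64, -0.691, 0.791], [-0.0, 0.0001, -0.0005]) ([0.64, -0.691, 1.477], [-0.0, 0.0001, -0.0005])
```

```bash
python3 -m pendant '[{"dp":[0.3,-0.35,0.3],"rotation":[0,0,0],"jaw":1},{"dp":[0.63,-0.66,0.6],"rotation":[0,0,0],"jaw":1},{"dp":[0.63,-0.66,0.79],"rotation":[0,0,0],"jaw":1},{"dp":[0.63,-0.66,0.79],"rotation":[0,0,0],"jaw":1},{"dp":[0.63,-0.66,0.79],"rotation":[0,0,0],"jaw":1}]'; python3 -c "
from h import *
from bench import r
s=r.read_state()
print(togo(s,(.508,-.03,.047),.06))"
```

```text
time: 2.4
ee_pos: [0.5071, -0.0346, 0.1509]
eef_rot: [1.0, 0.029, -0.0, 0.0]
ft_force: [0.2, -0.0, 0.7]
width: 0.0874
grip_force: 0.0
([0.008, -0.03, 0.693], [0.0001, 0.0, -0.0004])
```

```bash
python3 -m pendant '[{"dp":[0.01,-0.03,0.25],"rotation":[0,0,0],"jaw":1},{"dp":[0.01,-0.03,0.5],"rotation":[0,0,0],"jaw":1},{"dp":[0.01,-0.03,0.69],"rotation":[0,0,0],"jaw":1},{"dp":[0.01,-0.03,0.69],"rotation":[0,0,0],"jaw":0.6},{"dp":[0.01,-0.03,0.69],"rotation":[0,0,0],"jaw":0.3},{"dp":[0.01,-0.03,0.69],"rotation":[0,0,0],"jaw":0},{"dp":[0.01,-0.03,0.69],"rotation":[0,0,0],"jaw":0},{"dp":[0.01,-0.03,0.69],"rotation":[0,0,0],"jaw":0}]' 10; python3 -c "
from h import *
from bench import r
s=r.read_state(); print(s['width'],s['grip_force'])
H=np.array([.5568,.1175])
d0=s['ee_pos'][:2]-H; a=np.degrees(np.arctan2(d0[1],d0[0])); R=np.hypot(*d0); print(a,R)
for t in np.linspace(0,1,13)[1:]:
    b=np.radians(-108.3+t*(-87)); print(round(-np.degrees(b)),togo(s,(*(H+.1554*np.array([np.cos(b),np.sin(b)])),.047))[0])"
```

```text
time: 3.4
ee_pos: [0.5086, -0.0283, 0.0474]
eef_rot: [1.0, 0.03, 0.0, 0.0]
ft_force: [-0.6, -0.5, -0.0]
width: 0.0445
grip_force: 0.0
0.04451334645081323 0.0
-108.28580751026776 0.15351318790132268
116 [-0.123, -0.044, 0.003]
123 [-0.234, -0.115, 0.003]
130 [-0.334, -0.199, 0.003]
137 [-0.424, -0.295, 0.003]
145 [-0.5, -0.401, 0.003]
152 [-0.562, -0.516, 0.002]
159 [-0.61, -0.639, 0.002]
166 [-0.641, -0.766, 0.002]
174 [-0.656, -0.896, 0.002]
181 [-0.655, -1.027, 0.002]
188 [-0.637, -1.157, 0.002]
195 [-0.603, -1.283, 0.002]
```

Fingers still closing; let them finish.

```bash
python3 -m pendant '[{"dp":[0,0,0],"rotation":[0,0,0],"jaw":0},{"dp":[0,0,0],"rotation":[0,0,0],"jaw":0},{"dp":[0,0,0],"rotation":[0,0,0],"jaw":0},{"dp":[0,0,0],"rotation":[0,0,0],"jaw":0},{"dp":[0,0,0],"rotation":[0,0,0],"jaw":0},{"dp":[0,0,0],"rotation":[0,0,0],"jaw":0}]' 10
```

```text
time: 4.15
ee_pos: [0.5082, -0.0287, 0.0469]
eef_rot: [1.0, 0.029, -0.0, 0.0]
ft_force: [-1.3, -3.8, 1.0]
width: 0.0095
grip_force: 10.0
```

```bash
python3 -m pendant '[{"dp":[-0.06,-0.02,0],"rotation":[0,0,0],"jaw":0},{"dp":[-0.123,-0.044,0],"rotation":[0,0,0],"jaw":0},{"dp":[-0.234,-0.115,0],"rotation":[0,0,0],"jaw":0},{"dp":[-0.334,-0.199,0],"rotation":[0,0,0],"jaw":0},{"dp":[-0.424,-0.295,0],"rotation":[0,0,0],"jaw":0},{"dp":[-0.5,-0.401,0],"rotation":[0,0,0],"jaw":0},{"dp":[-0.562,-0.516,0],"rotation":[0,0,0],"jaw":0},{"dp":[-0.562,-0.516,0],"rotation":[0,0,0],"jaw":0}]' 10; python3 -c "
from h import *
from bench import r
s=r.read_state()
H=np.array([.5568,.1175])
for b in -np.radians([159,166,174,181,188,195,197]): print(togo(s,(*(H+.1554*np.array([np.cos(b),np.sin(b)])),.047))[0])"
```

```text
time: 5.15
ee_pos: [0.4176, 0.0455, 0.0468]
eef_rot: [1.0, 0.031, -0.001, 0.0]
ft_force: [-5.5, -2.8, 3.2]
width: 0.0094
grip_force: 10.0
[-0.033, -0.111, -0.001]
[-0.063, -0.234, -0.001]
[-0.079, -0.377, -0.001]
[-0.077, -0.504, -0.001]
[-0.059, -0.629, -0.002]
[-0.027, -0.751, -0.002]
[-0.014, -0.785, -0.002]
```

```bash
python3 -m pendant '[{"dp":[-0.033,-0.11,0],"rotation":[0,0,0],"jaw":0},{"dp":[-0.063,-0.234,0],"rotation":[0,0,0],"jaw":0},{"dp":[-0.079,-0.377,0],"rotation":[0,0,0],"jaw":0},{"dp":[-0.077,-0.504,0],"rotation":[0,0,0],"jaw":0},{"dp":[-0.059,-0.629,0],"rotation":[0,0,0],"jaw":0},{"dp":[-0.027,-0.75,0],"rotation":[0,0,0],"jaw":0},{"dp":[-0.014,-0.785,0],"rotation":[0,0,0],"jaw":0},{"dp":[-0.014,-0.785,0],"rotation":[0,0,0],"jaw":0}]' 10
```

```text
time: 6.15
ee_pos: [0.4089, 0.1626, 0.0466]
eef_rot: [1.0, 0.031, -0.001, -0.0]
ft_force: [-8.1, 2.5, 0.4]
width: 0.0091
grip_force: 10.0
```

```bash
python3 -m pendant '[{"dp":[0,0,0],"rotation":[0,0,0],"jaw":0.25},{"dp":[0,0,0],"rotation":[0,0,0],"jaw":0.25},{"dp":[0,0,0],"rotation":[0,0,0],"jaw":0.25},{"dp":[0,0,-0.2],"rotation":[0,0,0],"jaw":0.25},{"dp":[0,0,-0.5],"rotation":[0,0,0],"jaw":0.25},{"dp":[0,0,-0.8],"rotation":[0,0,0],"jaw":0.25},{"dp":[0,0,-0.8],"rotation":[0,0,0],"jaw":0.25}]'; python3 -c "
from h import *
from bench import r,camera
s=r.read_state();c=camera('scene');np.savez('scene1.npz',**c);H=np.array([.5568,.1175])
print(togo(s,(.452,-.2605,.15),-.125))
p=cloud(c);m=p[(p[:,2]>.055)&(p[:,2]<.067)&(p[:,0]<.56)&(p[:,0]>.36)&(p[:,1]>.05)&(p[:,1]<.18)];print(len(m),m.min(0),m.max(0),m[::max(1,len(m)//12)].round(3).tolist())"
```

```text
time: 7.02
ee_pos: [0.4127, 0.162, 0.1701]
eef_rot: [1.0, 0.029, 0.003, -0.0]
ft_force: [0.9, 0.4, -0.1]
width: 0.0216
grip_force: 0.0
([0.095, 2.827, 0.135], [-0.0001, -0.001, 0.0293])
456 [0.38306962 0.11762955 0.05500193] [0.55948623 0.16970522 0.06692588] [[0.556, 0.122, 0.067], [0.535, 0.129, 0.061], [0.532, 0.13, 0.056], [0.491, 0.123, 0.065], [0.503, 0.129, 0.056], [0.471, 0.127, 0.064], [0.455, 0.127, 0.064], [0.436, 0.125, 0.065], [0.439, 0.127, 0.056], [0.413, 0.125, 0.059], [0.405, 0.128, 0.058], [0.383, 0.124, 0.059]]
```

```bash
python3 -m pendant '[{"dp":[0.03,0.4,-0.1],"rotation":[0,0,0],"jaw":0.25},{"dp":[0.03,0.8,-0.2],"rotation":[0,0,0],"jaw":0.25},{"dp":[0.03,1,-0.2],"rotation":[0,0,0],"jaw":0.4},{"dp":[0.03,1,-0.2],"rotation":[0,0,0],"jaw":0.7}]' && python3 -m pendant '[{"dp":[0.03,0.4,0],"rotation":[0,0,0],"jaw":0.7},{"dp":[0.03,0.8,0],"rotation":[0,0,0],"jaw":0.7},{"dp":[0.03,1,0],"rotation":[0,0,0],"jaw":0.7},{"dp":[0.03,1,0],"rotation":[0,0,0],"jaw":0.7}]' && python3 -m pendant '[{"dp":[0.03,0.4,0.1],"rotation":[0,0,0.028],"jaw":0.7},{"dp":[0.03,0.8,0.2],"rotation":[0,0,0.028],"jaw":0.7},{"dp":[0.03,0.83,0.3],"rotation":[0,0,0.028],"jaw":0.7},{"dp":[0.03,0.83,0.3],"rotation":[0,0,0.028],"jaw":0.7},{"dp":[0.03,0.83,0.3],"rotation":[0,0,0.028],"jaw":0.7}]'
python3 - <<'E'
from bench import r,camera
from h import *; import cv2
s=r.read_state(); c=camera("wrist"); np.savez("wrist2.npz",**c); print(s["ee_pos"],s["eef_rot"],c["T"].round(3).tolist())
a=c["image"][:,:,::-1]; cv2.imwrite("pics/wrist2.png",a)
# rectified top-down map: 0.25 mm/px at z=0.02? sample on plane z=h
def top(h,x0=.42,x1=.58,y0=-.32,y1=-.22,s=.0002):
    xs=np.arange(x1,x0,-s); ys=np.arange(y1,y0,-s); X,Y=np.meshgrid(xs,ys,indexing="ij")
    q=(np.stack([X,Y,np.full_like(X,h)],-1)-c["T"][:3,3])@c["T"][:3,:3]
    rr=np.hypot(q[...,0],q[...,1]); t=np.arctan2(rr,q[...,2])*c["mtx"][0,0]/rr
    return cv2.remap(a,(q[...,0]*t+c["mtx"][0,2]).astype(np.float32),(q[...,1]*t+c["mtx"][1,2]).astype(np.float32),cv2.INTER_LINEAR)
o=np.hstack([top(.012)[:600,:390],top(.034)[:600,:390]]); print(o.shape); cv2.imwrite("pics/top2.png",o)
E
```

```text
time: 7.58
ee_pos: [0.4234, 0.0096, 0.1957]
eef_rot: [1.0, 0.027, -0.001, 0.0]
ft_force: [0.0, 0.7, 0.3]
width: 0.0342
grip_force: 0.0
time: 8.07
ee_pos: [0.4369, -0.1385, 0.1956]
eef_rot: [1.0, 0.028, -0.001, -0.001]
ft_force: [1.2, -0.2, -0.7]
width: 0.0604
grip_force: 0.0
time: 8.7
ee_pos: [0.4501, -0.2593, 0.1525]
eef_rot: [0.998, -0.057, 0.0, -0.0]
ft_force: [-0.3, -0.2, 0.7]
width: 0.0611
grip_force: 0.0
[ 0.45010765 -0.25928877  0.15247065] [ 9.98394355e-01 -5.66448814e-02  2.32196023e-04 -1.25748653e-04] [[-0.113, -0.955, -0.274, 0.524], [-0.994, 0.109, 0.031, -0.268], [0.0, 0.276, -0.961, 0.315], [0.0, 0.0, 0.0, 1.0]]
(600, 780, 3)
```

```bash
python3 -c "
import cv2;i=cv2.imread('pics/top2.png');print(i.shape,i.mean())"
```

```text
(600, 780, 3) 124.26575712250713
```

View pics/top2.png

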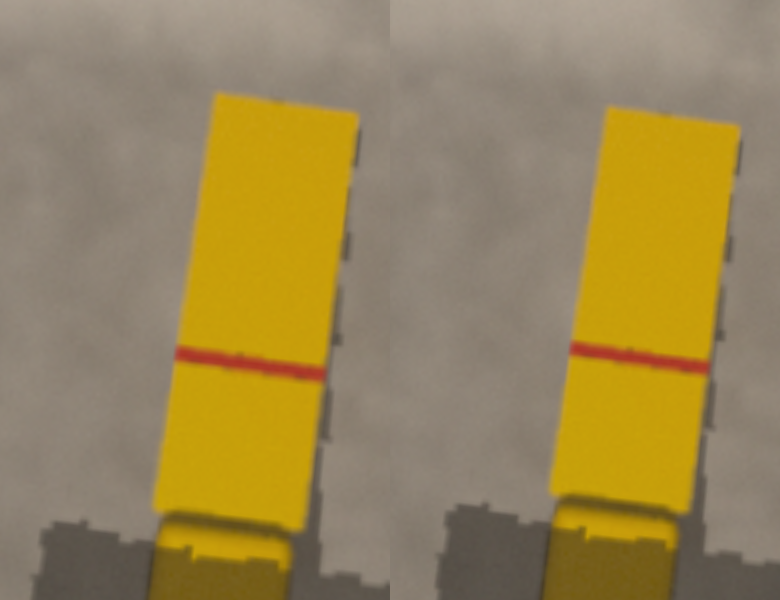

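The rectified view at z = 12 mm shows the red line from (176,354) to (325,375) and the thin end from (216,94) to (358,114). That gives a wedge yaw of -0.14, with the block centre at (0.4576, -0.263).

```bash
python3 -c "
from h import *
from bench import r
s=r.read_state(); print(togo(s,(.4515,-.2623,.008),-.14))"
```

```text
([0.01, 0.016, 0.965], [0.0, -0.0002, 0.0042])
```

```bash
python3 -m pendant '[{"dp":[0.01,0.016,0.2],"rotation":[0,0,0.004],"jaw":0.7},{"dp":[0.01,0.016,0.5],"rotation":[0,0,0.004],"jaw":0.7},{"dp":[0.01,0.016,0.8],"rotation":[0,0,0.004],"jaw":0.7},{"dp":[0.01,0.016,0.93],"rotation":[0,0,0.004],"jaw":0.7},{"dp":[0.01,0.016,0.965],"rotation":[0,0,0.004],"jaw":0.7},{"dp":[0.01,0.016,0.965],"rotation":[0,0,0.004],"jaw":0.7},{"dp":[0.01,0.016,0.965],"rotation":[0,0,0.004],"jaw":0.4}]' && python3 -m pendant '[{"dp":[0,0,0],"rotation":[0,0,0],"jaw":0},{"dp":[0,0,0],"rotation":[0,0,0],"jaw":0},{"dp":[0,0,0],"rotation":[0,0,0],"jaw":0},{"dp":[0,0,0],"rotation":[0,0,0],"jaw":0},{"dp":[0,0,0],"rotation":[0,0,0],"jaw":0},{"dp":[0,0,0],"rotation":[0,0,0],"jaw":0}]' 35
```

```text
time: 9.62
ee_pos: [0.4514, -0.2643, 0.0086]
eef_rot: [0.997, -0.071, 0.001, 0.001]
ft_force: [0.8, 0.5, 0.5]
width: 0.0566
grip_force: 0.0
time: 10.38
ee_pos: [0.4506, -0.2639, 0.0074]
eef_rot: [0.997, -0.071, 0.0, -0.0]
ft_force: [-1.8, 1.9, 4.1]
width: 0.0261
grip_force: 34.7
```

```bash
python3 -m pendant '[{"dp":[0,0,-0.15],"rotation":[0,0,0],"jaw":0},{"dp":[0,0,-0.4],"rotation":[0,0,0],"jaw":0},{"dp":[0,0,-0.7],"rotation":[0,0,0],"jaw":0},{"dp":[-0.05,-0.3,-0.7],"rotation":[0,0,-0.01],"jaw":0},{"dp":[-0.05,-0.65,-0.7],"rotation":[0,0,-0.02],"jaw":0},{"dp":[-0.05,-0.95,-0.7],"rotation":[0,0,-0.033],"jaw":0},{"dp":[-0.05,-0.95,-0.7],"rotation":[0,0,-0.033],"jaw":0},{"dp":[-0.05,-0.95,-0.7],"rotation":[0,0,-0.033],"jaw":0}]' 35; python3 -c "
from h import *
from bench import r
s=r.read_state(); print(togo(s,(.4508,.0223,.11),.066))"
```

```text
time: 11.38
ee_pos: [0.4629, -0.1227, 0.112]
eef_rot: [0.999, 0.032, -0.0, 0.0]
ft_force: [0.6, 0.1, -1.8]
width: 0.0259
grip_force: 34.7
([-0.018, -0.97, 0.013], [0.0001, 0.0001, -0.0002])
```

```bash
python3 -m pendant '[{"dp":[-0.02,-0.3,0],"rotation":[0,0,0],"jaw":0},{"dp":[-0.02,-0.65,0],"rotation":[0,0,0],"jaw":0},{"dp":[-0.02,-0.97,0],"rotation":[0,0,0],"jaw":0},{"dp":[-0.02,-0.97,0],"rotation":[0,0,0],"jaw":0},{"dp":[-0.02,-0.97,0.2],"rotation":[0,0,0],"jaw":0},{"dp":[-0.02,-0.97,0.2],"rotation":[0,0,0],"jaw":0},{"dp":[-0.02,-0.97,0.2],"rotation":[0,0,0],"jaw":0}]' 35
python3 - <<'E'
from bench import r,camera
from h import *; import cv2
s=r.read_state(); print(s["ee_pos"],s["eef_rot"],s["ft_force"])
c=camera("wrist"); np.savez("wrist3.npz",**c)
a=c["image"][:,:,::-1]
def top(h,x0=.44,x1=.60,y0=-.05,y1=.13,s=.0003):
    xs=np.arange(x1,x0,-s); ys=np.arange(y1,y0,-s); X,Y=np.meshgrid(xs,ys,indexing="ij")
    q=(np.stack([X,Y,np.full_like(X,h)],-1)-c["T"][:3,3])@c["T"][:3,:3]
    rr=np.hypot(q[...,0],q[...,1]); t=np.arctan2(rr,q[...,2])*c["mtx"][0,0]/rr
    return cv2.remap(a,(q[...,0]*t+c["mtx"][0,2]).astype(np.float32),(q[...,1]*t+c["mtx"][1,2]).astype(np.float32),cv2.INTER_LINEAR)
o=top(.026); print(o.shape); cv2.imwrite("pics/top3.png",o)
E
```

```text
time: 12.25
ee_pos: [0.451, 0.0222, 0.0829]
eef_rot: [0.999, 0.032, 0.0, -0.0]
ft_force: [0.9, 0.6, -0.4]
width: 0.0257
grip_force: 34.7
[0.45102058 0.02216764 0.08287277] [ 9.99489728e-01  3.19417524e-02  7.53783481e-05 -4.53292942e-05] [ 0.93684319  0.58837886 -0.44400193]
(534, 600, 3)
```

View pics/top3.png

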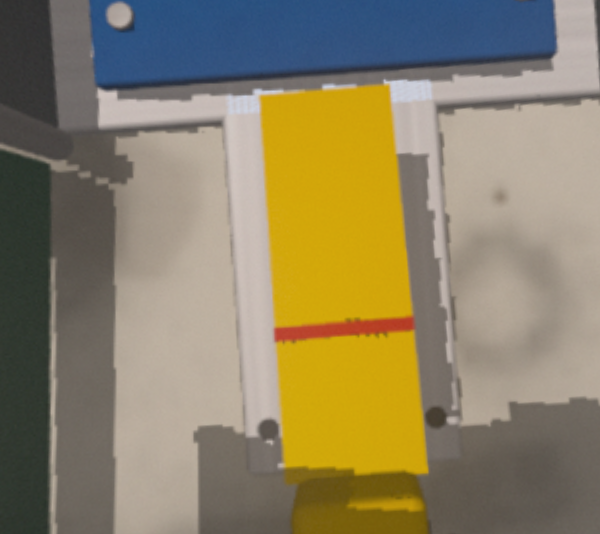

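Run:
```python
from h import *
c=load("wrist3.npz"); C=c["T"][:3,3]
def tp(u,v,h):
    p=np.array([.60-.0003*v,.13-.0003*u,.026]); return C+(p-C)*(C[2]-h)/(C[2]-.026)
L=(tp(98,86,.026)+tp(556,52,.026))/2; yaw=.07
R=np.array([[np.cos(yaw),np.sin(yaw)],[-np.sin(yaw),np.cos(yaw)]])
print("cam",C.round(4),"lip",L.round(4))
for n,a,b,h in [("red",(275,335),(413,324),.0875),("thin",(261,97),(390,86),.0785)]:
    m=(tp(*a,h)+tp(*b,h))/2; print(n,m.round(4),np.linalg.norm(tp(*a,h)-tp(*b,h)).round(4),"stage frame rel. lip",(R@(m-L)[:2]).round(4))
for a,b in [((225,125),(250,460)),((437,105),(460,440))]: print("tongue edge",tp(*a,.01).round(4),tp(*b,.01).round(4))
```

```text
cam [0.5248 0.0268 0.2452] lip [0.5793 0.0319 0.026 ]
red [0.5078 0.0268 0.0875] 0.0299 stage frame rel. lip [-0.0717 -0.0001]
thin [0.5611 0.031  0.0785] 0.0295 stage frame rel. lip [-0.0182  0.0004]
tongue edge [0.5653 0.0651 0.01  ] [0.4574 0.0571 0.01  ]
tongue edge [ 0.5717 -0.0031  0.01  ] [ 0.4639 -0.0105  0.01  ]
```

The picture shows the wedge centred over the tongue, with its red line at (344,330), 72 mm short of the lip. The platform edge runs from (98,86) to (556,52), nearly parallel to the wedge's end. I'll lower it next.

```bash
python3 -m pendant '[{"dp":[0,0,0.15],"rotation":[0,0,0],"jaw":0},{"dp":[0,0,0.3],"rotation":[0,0,0],"jaw":0},{"dp":[0,0,0.4],"rotation":[0,0,0],"jaw":0},{"dp":[0,0,0.425],"rotation":[0,0,0],"jaw":0},{"dp":[0,0,0.425],"rotation":[0,0,0],"jaw":0},{"dp":[0,0,0.425],"rotation":[0,0,0],"jaw":0}]' 35;  python3 -m pendant '[{"dp":[0,0,0.006],"rotation":[0,0,0],"jaw":0},{"dp":[0,0,0.012],"rotation":[0,0,0],"jaw":0},{"dp":[0,0,0.012],"rotation":[0,0,0],"jaw":0}]' 35
```

```text
time: 13.05
ee_pos: [0.4513, 0.0231, 0.0193]
eef_rot: [0.999, 0.033, 0.001, 0.0]
ft_force: [-0.1, -0.4, -1.8]
width: 0.0259
grip_force: 34.7
time: 13.42
ee_pos: [0.4509, 0.0231, 0.0174]
eef_rot: [0.999, 0.033, 0.0, 0.0]
ft_force: [-3.8, 0.0, 8.2]
width: 0.026
grip_force: 34.7
```

```bash
python3 -m pendant '[{"dp":[0.05,0,-0.002],"rotation":[0,0,0],"jaw":0},{"dp":[0.1,0,-0.002],"rotation":[0,0,0],"jaw":0},{"dp":[0.16,0,-0.002],"rotation":[0,0,0],"jaw":0},{"dp":[0.2,0,-0.002],"rotation":[0,0,0],"jaw":0},{"dp":[0.23,0,-0.002],"rotation":[0,0,0],"jaw":0},{"dp":[0.25,0,-0.002],"rotation":[0,0,0],"jaw":0},{"dp":[0.25,0,-0.002],"rotation":[0,0,0],"jaw":0}]' 35;  python3 -m pendant '[{"dp":[0.03,0,0],"rotation":[0,0,0],"jaw":0},{"dp":[0.06,0,0],"rotation":[0,0,0],"jaw":0},{"dp":[0.09,0,0],"rotation":[0,0,0],"jaw":0},{"dp":[0.12,0,0],"rotation":[0,0,0],"jaw":0},{"dp":[0.15,0,0],"rotation":[0,0,0],"jaw":0},{"dp":[0.15,0,0],"rotation":[0,0,0],"jaw":0}]' 35
cat > look.py <<'E'
import sys
from bench import r,camera
from h import *; import cv2
n=sys.argv[1]; s=r.read_state(); print(s["ee_pos"].round(4) if hasattr(s["ee_pos"],"round") else s["ee_pos"])
c=camera("wrist"); np.savez(f"{n}.npz",**c); a=c["image"][:,:,::-1]; print(c["T"][:3,3])
xs=np.arange(.63,.48,-.0002); ys=np.arange(.09,-.03,-.0002); X,Y=np.meshgrid(xs,ys,indexing="ij")
q=(np.stack([X,Y,np.full_like(X,.022)],-1)-c["T"][:3,3])@c["T"][:3,:3]
rr=np.hypot(q[...,0],q[...,1]); t=np.arctan2(rr,q[...,2])*c["mtx"][0,0]/rr
o=cv2.remap(a,(q[...,0]*t+c["mtx"][0,2]).astype(np.float32),(q[...,1]*t+c["mtx"][1,2]).astype(np.float32),cv2.INTER_LINEAR)[:600]
cv2.imwrite(f"pics/{n}.png",o)
E
python3 look.py top4
```

```text
time: 14.3
ee_pos: [0.4882, 0.0257, 0.0174]
eef_rot: [0.999, 0.033, -0.0, 0.0]
ft_force: [-4.9, -0.4, 7.9]
width: 0.0257
grip_force: 34.7
time: 15.05
ee_pos: [0.5094, 0.0271, 0.0174]
eef_rot: [0.999, 0.033, -0.002, 0.0]
ft_force: [-12.0, -0.2, 15.5]
width: 0.0258
grip_force: 34.7
[0.5094 0.0271 0.0174]
[0.58368749 0.03202991 0.1794866 ]
```

View pics/top4.png

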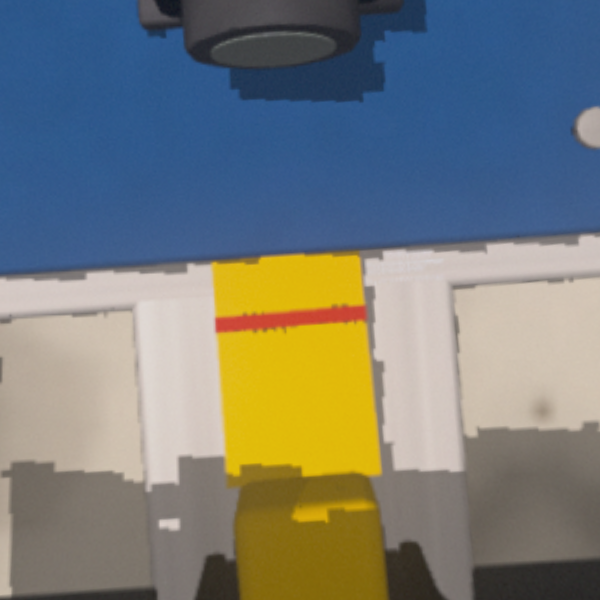

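The picture shows the red line at row 319 and the platform edge at row 260, with the wedge central. About 12 mm remain.

```bash
python3 -m pendant '[{"dp":[0.02,0,0],"rotation":[0,0,0],"jaw":0},{"dp":[0.04,0,0],"rotation":[0,0,0],"jaw":0},{"dp":[0.06,0,0],"rotation":[0,0,0],"jaw":0},{"dp":[0.08,0,0],"rotation":[0,0,0],"jaw":0},{"dp":[0.08,0,0],"rotation":[0,0,0],"jaw":0},{"dp":[0.08,0,0],"rotation":[0,0,0],"jaw":0}]' 35; python3 look.py top5
python3 - <<'E'
from bench import camera
from h import *
c=camera("scene"); np.savez("scene2.npz",**c)
def prof(n):
    p=cloud(load(n)); L=np.array([.579,.031]); y=.07
    q=p.copy(); q[:,:2]=(p[:,:2]-L)@np.array([[np.cos(y),-np.sin(y)],[np.sin(y),np.cos(y)]])
    return q
# platform top height against x (stage) away from the camera block
for n in("scene0.npz","scene1.npz","scene2.npz"):
    q=prof(n); out=[]
    for x in np.arange(.002,.1,.014):
        k=q[(q[:,0]>x)&(q[:,0]<x+.014)&(q[:,1]>-.066)&(q[:,1]<-.025)&(q[:,2]>.015)&(q[:,2]<.045)]; out.append((len(k),round(float(np.median(k[:,2]))*1e3,1) if len(k) else None))
    print(n,out)
E
```

```text
time: 15.85
ee_pos: [0.5212, 0.0279, 0.0173]
eef_rot: [0.999, 0.033, -0.002, 0.0]
ft_force: [-11.8, -0.6, 15.3]
width: 0.026
grip_force: 34.7
[0.5212 0.0279 0.0173]
[0.59549771 0.0328403  0.17948949]
scene0.npz [(4, 28.5), (57, 27.1), (70, 26.9), (54, 27.0), (24, 27.5), (4, 26.5), (0, None)]
scene1.npz [(44, 26.5), (39, 26.6), (37, 26.4), (29, 26.6), (2, 25.9), (0, None), (0, None)]
scene2.npz [(0, None), (0, None), (0, None), (0, None), (0, None), (0, None), (0, None)]
```

View pics/top5.png

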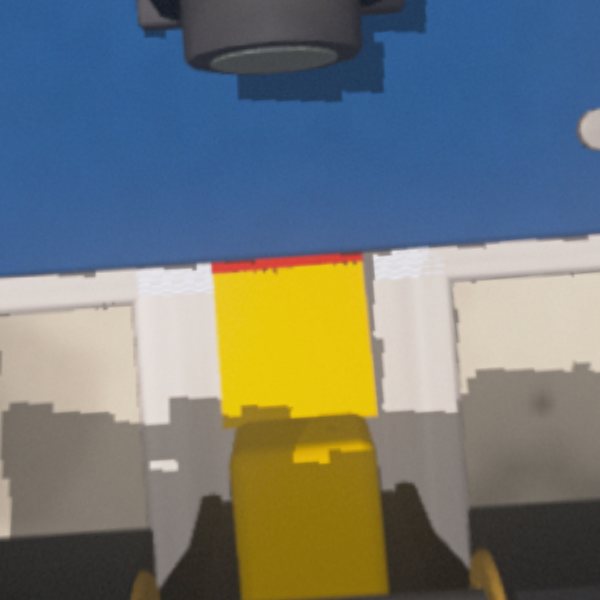

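The red line is now at row 263, just under the edge at row 259, with about 1.3 mm to go. After a small final push I'll check the lift from the wrist depth.

```bash
python3 -m pendant '[{"dp":[0.005,0,0],"rotation":[0,0,0],"jaw":0},{"dp":[0.009,0,0],"rotation":[0,0,0],"jaw":0},{"dp":[0.009,0,0],"rotation":[0,0,0],"jaw":0},{"dp":[0.009,0,0],"rotation":[0,0,0],"jaw":0}]' 35; python3 look.py top6
python3 - <<'E'
from h import *
def fcloud(c):
    v,u=np.mgrid[:480,:640]; z=c["z_map"]; x,y=u-c["mtx"][0,2],v-c["mtx"][1,2]; rr=np.hypot(x,y)+1e-9; t=rr/c["mtx"][0,0]
    k=np.tan(np.minimum(t,1.4))/rr; p=np.stack([x*k*z,y*k*z,z],-1); return (p@c["T"][:3,:3].T+c["T"][:3,3])[(z>0)&(t<1.2)]
L=np.array([.579,.031]); y=.07
for n in("wrist1","wrist3","top4","top5","top6"):
    q=fcloud(load(n+".npz")); q[:,:2]=(q[:,:2]-L)@np.array([[np.cos(y),-np.sin(y)],[np.sin(y),np.cos(y)]])
    for nm,x0,x1,y0,y1 in [("plat",.003,.05,-.065,-.03),("plat",.003,.05,.03,.065),("base",-.1,-.015,-.033,-.022)]:
        k=q[(q[:,0]>x0)&(q[:,0]<x1)&(q[:,1]>y0)&(q[:,1]<y1)&(q[:,2]<.045)]
        if len(k)>20 and nm=="plat": 
            k=k[abs(k[:,2]-np.median(k[:,2]))<.004]; f=np.polyfit(k[:,0],k[:,2],1); print(n,nm,len(k),"slope",f[0].round(4),"z at edge mm",(f[1]*1e3).round(2))
        elif len(k)>20: print(n,nm,len(k),np.median(k[:,2]).round(4))
E
```

```text
time: 16.45
ee_pos: [0.522, 0.028, 0.0174]
eef_rot: [0.999, 0.033, -0.002, 0.001]
ft_force: [-15.7, -1.8, 19.2]
width: 0.0259
grip_force: 34.7
[0.522  0.028  0.0174]
[0.59652837 0.0329442  0.17940853]
wrist1 plat 1154 slope -0.0013 z at edge mm 26.24
wrist1 plat 964 slope -0.0036 z at edge mm 26.17
wrist1 base 526 0.0102
wrist3 plat 2239 slope 0.0076 z at edge mm 26.23
wrist3 plat 2310 slope 0.0061 z at edge mm 26.17
wrist3 base 2251 0.0102
top4 plat 8502 slope -0.0198 z at edge mm 28.13
top4 plat 8572 slope -0.0184 z at edge mm 28.04
top4 base 2679 0.0102
top5 plat 8745 slope -0.0384 z at edge mm 30.13
top5 plat 8813 slope -0.0383 z at edge mm 30.03
top5 base 2096 0.0102
top6 plat 8771 slope -0.0398 z at edge mm 30.27
top6 plat 8842 slope -0.0395 z at edge mm 30.2
top6 base 2050 0.0102
```

```bash
python3 -m pendant '[{"dp":[0,0,0],"rotation":[0,0,0],"jaw":0},{"dp":[0,0,0],"rotation":[0,0,0],"jaw":0},{"dp":[0,0,0],"rotation":[0,0,0],"jaw":0},{"dp":[0,0,0],"rotation":[0,0,0],"jaw":0}]' 35
python3 - <<'E'
from bench import r,camera
from h import *; import cv2
c=camera("side"); cv2.imwrite("pics/side9.png",cv2.resize(c["image"][200:340,180:420,::-1],None,fx=3.3,fy=3.3,interpolation=cv2.INTER_CUBIC))
E
```

```text
time: 17.0
ee_pos: [0.5221, 0.028, 0.0174]
eef_rot: [0.999, 0.033, -0.002, 0.001]
ft_force: [-15.0, -1.6, 19.1]
width: 0.0255
grip_force: 34.7
```

View pics/side9.png

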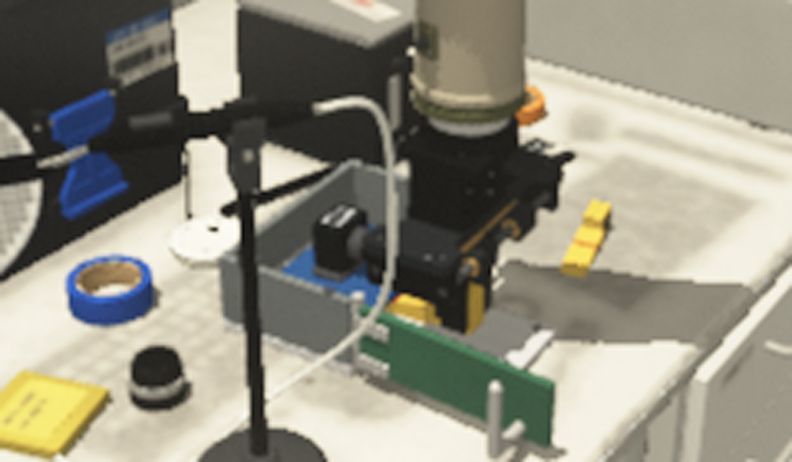

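The door stands open, from (360,310) to (550,410). The wedge is gripped in place under the platform at (415,310), and the other things are undisturbed.

```bash
python3 -c "
from bench import r
print(r.close_job())"
```

```text
the job is handed in; nothing more can be done
None
```

Job handed in at about 17 s: the door is open about 95°, and the wedge is still gripped flat under the platform, which measured about 4.0 mm up at its front edge, with the red line at that edge.

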